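# Unlock and open the board test fixture's hatch

### The job

Open the hatch of the board test fixture: pull its slanting spring pin out and turn the T-handle a quarter turn either way so that the pin rests held out in its shallow notch, then lift the hatch off its seat, slide it sideways along its channels to the very end and lower it into the empty parking well. Let go of everything, and leave the things standing round the fixture where they are.

Things in the scene. Friction and masses are not known exactly. Their poses are not given: they have to be found in the camera images.
- fixture: Grey box on four short feet, fixed; deck 66 mm above the bench, front (pin side) at x -97, back at +69, ends at y +-135 mm. Origin on the bench; x away from the front, y left seen from the front, z up. Aluminium C-channels along y, x +-52 to +-64 mm, tops at z 94. Hatch shuts the left well (x 0, y +65); the right well (x 0, y -65) is for parking; a 14 mm strip at deck height parts them.
- parking_well (a point): Centre of the parking well's floor, x 0, y -65, z 60 mm in the fixture's frame: an empty well 6 mm deep, 116 mm square, into which the opened hatch is lowered.
- collar_top (a point): On the pin's axis at the top of the dark steel collar (26 mm wide) on the front bracket, x -76, y +65, z 133 mm in the fixture's frame. The collar is fixed: fingers must stay above it along the pin. Its top has a deep slot (pin home) and, across it, the shallow rest notch.
- pin_grip (a point): Centre of the black T-handle's bar: 44 mm long (this frame's y), 12 mm thick (x), 16 mm deep (z); 7 mm stem below. z is the pin's axis, outwards, leaning 0.70 rad (40 deg) from vertical to the fixture's front; pull along it. Bar parallel to the fixture's y at the start, at x -90, y +65, z 150 mm in the fixture's frame, 22 mm beyond the collar's top along the axis.
- pin_pull (a joint): Pin pulled out along its axis, m: 0 home (hatch locked), 0.028 the stop. The spring draws it home with 3.2 N at 0, 7.4 N at 0.026. It cannot turn until pulled out beyond 0.0245; turned a quarter and let go, it settles in the rest notch, reading about 0.021.
- pin_turn (a joint): Turn of the T-handle about point pin_grip's z, rad, counter-clockwise positive seen from outside; about 0 at the start. Stops at +-1.62. The rest notch lies 90 degrees from the start, and takes the handle from about 1.4 rad on, either way; turning is light.
- hatch_grip (a point): Centre of the hatch's dark grip bar: 78 mm long along x, 12 mm thick along y, 16 mm high, on posts at x +-30 mm, its centre 46 mm above the hatch plate's top. Axes parallel to the fixture's. Hatch shut: x 0, y +65, z 112 mm in the fixture's frame. The hatch is an aluminium plate 110 x 112 x 10 mm, about 0.4 kg, with a 24 mm high steel keeper at its front for the pin.
- hatch_lift (a joint): Height of the hatch above its seat, m: 0 seated, 0.016 the stop. It must exceed 0.010 to pass over the strip. While the pin is home the hatch lifts only a few mm. Let go, it sinks by its own weight; down in the parking well it reads 0.004.
- hatch_slide (a joint): How far the hatch has slid along -y of the fixture, m: 0 over its own well, 0.130 the end stop over the parking well. About 1 N of friction. Unless lifted it has only 2 mm of play.
- flux_bottle: Small bottle with red needle cap, 34 mm wide, 108 mm tall, stands behind the fixture; a bystander. Origin under its centre.
- knob_a: Black moulded knob, 25 mm wide, 18 mm tall, behind the fixture; a bystander. Origin under its centre.
- tape_roll: Roll of black tape lying flat, 62 mm wide, 19 mm tall, left of the fixture; a bystander. Origin under its centre.
- screw_tray: Clear tray of screws, 136 x 91 x 41 mm, left of the fixture; a bystander. Origin under its centre.

How it is judged:
On the way, in this order (a step that is already met when the one before it is completed fails the run):
1. the pin is pulled out and turned, and stands in its rest notch (pulled 18 to 23.5 mm, turned more than 1.2 rad either way) (value of joint pin_pull between 0.018 and 0.0235 m and (value of joint pin_turn above 1.2 rad or value of joint pin_turn below -1.2 rad)), for 0.3 s.
2. the hatch is lifted off its seat, more than 9.5 mm, before it has slid 20 mm (value of joint hatch_lift above 0.0095 m and value of joint hatch_slide below 0.02 m), for 0.1 s.
3. the hatch has slid at least half way (65 mm), riding more than 8 mm above its seat (value of joint hatch_lift above 0.008 m and value of joint hatch_slide above 0.065 m), for 0.05 s.
At the end, for the whole second after the job is handed in: The pin rests in its notch, pulled 18 to 23.5 mm and turned more than 1.2 rad either way; the hatch is at rest down in the parking well, slid more than 126 mm and less than 6 mm above the height of its own seat (all of step 1 and value of joint hatch_slide above 0.126 m and value of joint hatch_lift below 0.006 m and velocity of joint hatch_slide between -0.005 and 0.005 m/s and velocity of joint hatch_lift between -0.005 and 0.005 m/s); the robot touches nothing.
It fails at once if the flux bottle is shifted more than 25 mm (distance of flux_bottle from where it was at the start of the episode above 0.025 m).
It fails at once if the knob is shifted more than 25 mm (distance of knob_a from where it was at the start of the episode above 0.025 m).
It fails at once if the tape is shifted more than 25 mm (distance of tape_roll from where it was at the start of the episode above 0.025 m).
It fails at once if the screw tray is shifted more than 25 mm (distance of screw_tray from where it was at the start of the episode above 0.025 m).
It also fails if it takes over 48 s, if anything falls off the work surface, if the arm or the gripper's body presses on something with over 40 N, if the wrist force passes 120 N, or if a joint passes its speed limit or range.

### The arm

A 6-joint arm with a two-finger parallel gripper is mounted at the origin on the work surface; the furniture and walls round the work are solid. World frame = base frame: x ahead of the robot, y to its left, z up, the work surface at z = 0. Lengths are in m, angles in rad, forces in N, time in s.
With the tool pointing down it reaches from about 0.325 to 0.85 m from the base axis. Payload 15.5 kg.
Tool frame: the origin (TCP) lies on the mounting face of the last link; the fingertips stand 191 mm ahead of it and the grasp point (between the pads) lies 172 mm ahead of it; z points along the fingers, y is the line along which they close (so a half turn about z gives the same grasp; the last joint's range is limited). The gripper opens to 91 mm and grips with 3 to 60 N. Pads are 32 mm wide; open, the fingers measure 118 mm over their backs; the gripper's body (76 mm by 178 mm) begins 60 mm behind the grasp point.
Start: joints at [1.115, 0.494, 1.345, -0, 1.302, -0.096], TCP at [0.221, 0.585, 0.405] pointing down, gripper open.
Joint ranges: [-2.91, 2.91], [-0.82, 2.16], [0.22, 2.67], [-1.22, 4.37], [0.12, 2.79], [-3.08, 3.08]. Speed limits (rad/s): [1.89, 1.89, 2.57, 3.01, 3.01, 3.01].

### API

Orientations are given as a 3x3 rotation matrix whose columns are the frame's x, y, z axes.
In Python, from station import readout, imaging, order gives the robot as it stands.
- The arm moves only by the shell command python3 -m creep 'ROWS' [OPENING] [FORCE]. ROWS is JSON, a list of rows, each an object of numbers: "x", "y", "z": the shift along the tool's x, y, z in m; "ax", "ay", "az": the turn, a rotation vector about the tool's x, y, z in rad. In form: [{"x": .., "y": .., "z": .., "ax": .., "ay": .., "az": ..}, ...]. A call has 1 to 8 rows; each row is the pose to reach, as a shift and turn from the pose commanded when the call began, along the tool's axes at that moment; what a row does not reach only later rows make up. A row lasts 1/12 s, in which the tool goes at most 41.7 mm and 7.16 degrees, less where a joint would pass 70% of its speed; a pose out of reach is approached as far as the arm can. A call with a gripper value outside its range is refused whole. OPENING is the finger opening in m, from 0 to 0.0912, set as the call begins (- or left out, the last holds). The fingers move at their own pace and stop on an object; FORCE is the grip in N (left out, the last holds). Time passes only in rows, so rows that repeat a pose let the fingers close. It gives the time, the measured TCP pose, the force, the opening and the grip force at its end, in the units of the state.
- readout.get_obs(): the state, without advancing time (a new reading comes with each control period).
- imaging.read_camera(name): name is "scene" or "top" or "wrist"; returns (picture, depth): 480x640x3 uint8, red, green, blue; 480x640 float32, m along the optical axis (not along the pixel's ray), 0 where there is no reading.
- imaging.calibration(name): a dict with "fx", "fy", "cx", "cy" (pixels), "k1" (the pictures are not rectified: a ray, as slopes to the right and down, at radius r is drawn at 1 + k1 r^2 times it, then the intrinsics apply), "R" (3x3) and "t" (3): a world point X has camera coordinates R X + t; the wrist camera has in their place "T_tool_cam" (4x4, takes a point from camera to tool coordinates, whose origin is the TCP and whose axes are the flange's). Camera axes: x right, y down, z forward; pixel columns grow to the right and rows downward; lengths in m; the calibration is good to about 2 mm. A picture is of the moment at which its call begins: read the wrist's pose just before it. calibration takes no time and is no camera call.
- order.finish_job(): hands the job in; it is judged then, once.
The state is a dict: "t": time; "qpos": joint angles; "joint_velocities": joint speeds; "joint_efforts": joint torques, N m; "tcp_pos": TCP position; "eef_rot": TCP orientation; "wrist_force": force on the tool from outside, world axes, zero at the start; "ft_torque": the same for the moment, N m; "opening": finger opening in m; "gripper_force": force on a finger pad.
Only numpy, scipy, OpenCV 4.12 (cv2) and the standard library are available. Lean on these libraries where they do the work, as an engineer would, in place of code of your own. Each camera call takes 0.05 s, during which the arm holds its last target. There are 200 camera calls.

## Working session

There is one attempt and no reset: what is moved stays moved. The work goes in short steps, Python scripts to look and compute and a shell command to move; the robot and the scene stay as the last step left them, time stands still between calls to the robot, and variables do not carry over. Pictures are saved under pics/ and viewed, at most 10 in all, crops included, and the job is handed in when it is done.

```bash
ls; mkdir -p pics
python3 - <<'E'
from station import readout, imaging
import cv2,numpy as np
o=readout.get_obs();print(o['t'],o['tcp_pos'],o['eef_rot'],o['opening'])
for n in ('scene','top'):
    p,d=imaging.read_camera(n);cv2.imwrite(f'pics/{n}.png',p[:,:,::-1]);np.save(f'{n}_d.npy',d)
    c=imaging.calibration(n);print(n,c)
print(imaging.calibration('wrist'))
E
```

```text
pics
0.0 [0.22058275 0.58462631 0.40412022] [[-9.35613011e-01  3.53026926e-01 -5.32259191e-04]
 [ 3.53027310e-01  9.35612374e-01 -1.09769226e-03]
 [ 1.10473360e-04 -1.21491719e-03 -9.99999256e-01]] 0.09128387214881899
scene {'fx': 451.0687034275212, 'fy': 451.0687034275212, 'cx': 311.25194012757964, 'cy': 233.45343288242898, 'k1': -0.0853545868625828, 'R': array([[ 0.79903352, -0.60120243, -0.01005377],
       [-0.36741642, -0.47494584, -0.79964469],
       [ 0.47597333,  0.64263682, -0.60038929]]), 't': array([-0.48565089,  0.28951913,  0.81472135])}
top {'fx': 503.0924827473397, 'fy': 503.0924827473397, 'cx': 313.7838467390972, 'cy': 234.89925979608932, 'k1': -0.019312918940965394, 'R': array([[-0.02280625, -0.99972119, -0.00611661],
       [-0.98615688,  0.02350108, -0.16414113],
       [ 0.16423911,  0.00228849, -0.9864179 ]]), 't': array([-0.02630835,  0.62107856,  0.98773492])}
{'fx': 380.90602016179025, 'fy': 380.90602016179025, 'cx': 314.16068249278, 'cy': 238.96784582091678, 'k1': 0.0005838694799805371, 'T_tool_cam': array([[ 1.48360067e-03, -9.65374020e-01, -2.60865485e-01,
         7.36010209e-02],
       [ 9.99998875e-01,  1.37466192e-03,  6.00064434e-04,
        -1.80980679e-04],
       [-2.20684766e-04, -2.60866082e-01,  9.65374973e-01,
         2.02813945e-02],
       [ 0.00000000e+00,  0.00000000e+00,  0.00000000e+00,
         1.00000000e+00]])}
```

View pics/top.png

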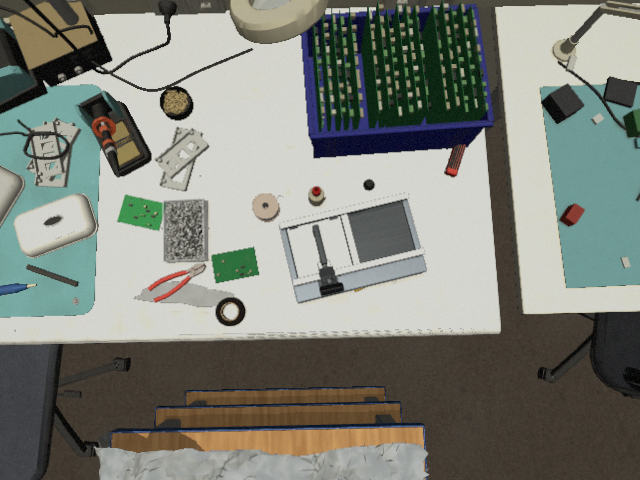

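View pics/scene.png

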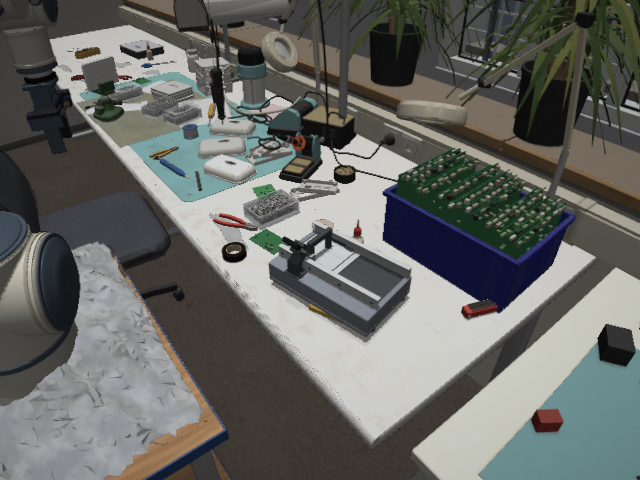

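The top view shows the fixture at about (353,247), yawed roughly 13° CCW. The hatch bar runs (318,228) to (330,275), the T-handle is at about (330,288), the bottle at (316,195), the knob at (369,184) and the tape at (231,311). The scene view agrees with this. I'll measure the pose from the top depth.

```bash
cat > h.py <<'E'
import numpy as np,cv2
from station import imaging
def world(n,d,pose=None):
    c=imaging.calibration(n);K=np.array([[c['fx'],0,c['cx']],[0,c['fy'],c['cy']],[0,0,1]])
    v,u=np.mgrid[0:480,0:640]
    s=cv2.undistortPoints(np.stack([u,v],-1).reshape(-1,1,2).astype(float),K,np.array([c['k1'],0,0,0.])).reshape(480,640,2)
    X=np.dstack([s,np.ones((480,640))])*d[...,None]
    if n=='wrist':
        p,R=pose;T=c['T_tool_cam'];return (X@T[:3,:3].T+T[:3,3])@np.array(R).T+np.array(p)
    return (X-c['t'])@c['R']
E
python3 - <<'E'
from h import *
for n in ('top','scene'):
    W=world(n,np.load(n+'_d.npy').astype(float)).reshape(-1,3)
    roi=(np.abs(W[:,0]-.55)<.3)&(np.abs(W[:,1]+.1)<.25)
    if n=='top':
        M=world(n,np.load(n+'_d.npy').astype(float));print('mid',M[247,353],M[230,385],M[240,318],M[288,330],'bench',M[220,290])
    P=W[roi]
    for lo,hi in((.05,.105),(.058,.072),(.088,.1),(.106,.126),(.14,.2)):
        m=(P[:,2]>lo)&(P[:,2]<hi);q=P[m]
        r=cv2.minAreaRect(q[:,:2].astype(np.float32)*1000)
        print(n,lo,hi,m.sum(),r,q.mean(0),np.median(q[:,2]))
E
```

```text
mid [ 0.59101628 -0.11966098  0.0665357 ] [ 0.62527741 -0.1867625   0.06150598] [ 0.59905059 -0.04883204  0.1178295 ] [ 0.50397831 -0.06827527  0.1578555 ] bench [0.64511103 0.00593362 0.09014261]
top 0.05 0.105 11795 ((674.5086669921875, -143.7818603515625), (310.6407470703125, 446.2750244140625), 72.96953582763672) [ 0.62550738 -0.13062487  0.07017356] 0.0657390096759139
top 0.058 0.072 8172 ((671.6069946289062, -142.7858428955078), (310.6330871582031, 439.96173095703125), 73.03801727294922) [ 0.60025175 -0.12306007  0.06425447] 0.0648114041067877
top 0.088 0.1 2013 ((690.8091430664062, -146.38568115234375), (289.2353210449219, 431.2906494140625), 69.3802261352539) [ 0.64989218 -0.13261881  0.09386282] 0.09390527289346756
top 0.106 0.126 904 ((745.0633544921875, -128.09124755859375), (230.5868377685547, 442.86688232421875), 47.880558013916016) [ 0.72711079 -0.14848633  0.11641996] 0.11722404316708135
top 0.14 0.2 3050 ((678.8621826171875, -198.71380615234375), (356.337646484375, 317.8482360839844), 2.8251569271087646) [ 0.79832932 -0.18556823  0.1615501 ] 0.15206281042553857
scene 
[... 190 characters left out ...]
5058 ((651.2335815429688, -165.3601531982422), (322.71636962890625, 384.76422119140625), 2.8955202102661133) [ 0.61679717 -0.15131885  0.06390545] 0.06440553111781816
scene 0.088 0.1 1705 ((679.5252685546875, -145.72584533691406), (289.2617492675781, 403.9778137207031), 70.0469970703125) [ 0.65983862 -0.15317372  0.09305   ] 0.09287141226830814
scene 0.106 0.126 1246 ((730.845703125, -128.57298278808594), (220.8944549560547, 426.7704162597656), 49.32018280029297) [ 0.73938437 -0.16905669  0.11599518] 0.11650602988208092
scene 0.14 0.2 2959 ((678.6572265625, -201.0748291015625), (356.3984680175781, 316.111083984375), 3.2632012367248535) [ 0.81162999 -0.18611736  0.16234341] 0.1555579432152904
```

Run:
```python
from h import *
for n in ('top','scene'):
    M=world(n,np.load(n+'_d.npy').astype(float))
    z=M[...,2]
    def comp(lo,hi):
        m=((z>lo)&(z<hi)&(np.hypot(M[...,0]-.59,M[...,1]+.12)<.2)).astype(np.uint8)
        k,l,s,_=cv2.connectedComponentsWithStats(m)
        for i in np.argsort(-s[1:,4])[:4]+1:
            q=M[l==i]
            if len(q)>25:
                r=cv2.minAreaRect(q[:,:2].astype(np.float32)*1000);print(n,lo,hi,len(q),np.round(r[0],1),np.round(r[1],1),round(r[2],1),np.median(q[:,2]).round(4))
    for a in((.04,.1),(.0885,.099),(.108,.126),(.145,.18)):comp(*a)
```

```text
top 0.04 0.1 10092 [ 590.4 -118.1] [161.4 270.6] 12.4 0.0654
top 0.04 0.1 199 [709.  -46.3] [32.6 31.7] 56.6 0.056
top 0.0885 0.099 800 [ 662.9 -101.7] [ 13.2 265. ] 12.5 0.094
top 0.0885 0.099 579 [ 558.8 -168.1] [ 12.4 181.4] 12.4 0.0938
top 0.0885 0.099 175 [527.  -23.6] [12.4 53.9] 12.7 0.094
top 0.108 0.126 252 [592.2 -50.7] [77.7 11.7] 12.5 0.1195
top 0.108 0.126 58 [542.  -59.7] [12.9 31.1] 34.0 0.1222
top 0.145 0.18 223 [505.3 -70.1] [18.9 43.7] 10.9 0.1555
scene 0.04 0.1 7666 [ 619.2 -115. ] [226.1 269.9] 12.3 0.0649
scene 0.04 0.1 220 [645.4   9.6] [120.   45.7] 17.4 0.0673
scene 0.0885 0.099 479 [ 557.  -165.4] [ 15.5 193.1] 12.7 0.0927
scene 0.0885 0.099 400 [ 667.7 -131.3] [ 17.4 210.8] 12.4 0.0928
scene 0.0885 0.099 68 [525.5 -19.5] [14.3 42.2] 10.9 0.0924
scene 0.0885 0.099 65 [638.1   5.1] [13.1 41.7] 16.3 0.0926
scene 0.108 0.126 319 [570.5 -62.9] [127.5  27.5] 8.7 0.1178
scene 0.145 0.18 118 [499.5 -75.5] [15.9 44.7] 22.4 0.1541
```

```bash
cat >> h.py <<'E'
from scipy.spatial.transform import Rotation as Ro
from station import readout
YAW=np.radians(12.45);F=Ro.from_euler('z',YAW).as_matrix();O=np.array([.6062,-.1142,0])
T=.698;PX=F@[np.cos(T),0,np.sin(T)];PY=F[:,1];PZ=F@[-np.sin(T),0,np.cos(T)]
fx=lambda x,y,z:O+F@(np.array([x,y,z])/1000)
GRIP=fx(-90,65,150)
RPIN=np.c_[PY,PX,-PZ]
def delta(grasp,R):
    o=readout.get_obs();C=np.array(o['eef_rot']);p=np.array(o['tcp_pos'])
    tcp=grasp-R[:,2]*.172
    print('t',o['t'],'tcp target',tcp.round(3),'shift',(C.T@(tcp-p)).round(4),'turn',Ro.from_matrix(C.T@R).as_rotvec().round(4),'q',np.round(o['qpos'],2))
E
python3 -c "
from h import *
print(GRIP);delta(GRIP+.08*PZ,RPIN)"
```

```text
[ 0.5043032  -0.07013139  0.15      ]
t 0.1 tcp target [ 0.346 -0.105  0.343] shift [-0.361  -0.6009  0.0617] turn [-0.6399 -0.3456  0.951 ] q [ 1.11  0.49  1.35  0.    1.3  -0.1 ]
```

```bash
R='{"x":-0.361,"y":-0.601,"z":0.062,"ax":-0.64,"ay":-0.346,"az":0.951}'; python3 -m creep '[{"x":-0.18,"y":-0.3,"z":0.0,"ax":-0.2,"ay":-0.1,"az":0.4},{"x":-0.18,"y":-0.3,"z":0.0,"ax":-0.2,"ay":-0.1,"az":0.4},{"x":-0.18,"y":-0.3,"z":0.0,"ax":-0.2,"ay":-0.1,"az":0.4},{"x":-0.18,"y":-0.3,"z":0.0,"ax":-0.2,"ay":-0.1,"az":0.4},{"x":-0.18,"y":-0.3,"z":0.0,"ax":-0.2,"ay":-0.1,"az":0.4},{"x":-0.18,"y":-0.3,"z":0.0,"ax":-0.2,"ay":-0.1,"az":0.4},{"x":-0.18,"y":-0.3,"z":0.0,"ax":-0.2,"ay":-0.1,"az":0.4},{"x":-0.18,"y":-0.3,"z":0.0,"ax":-0.2,"ay":-0.1,"az":0.4}]'; python3 -c "
from h import *
delta(GRIP+.08*PZ,RPIN)"
```

```text
t: 0.77
tcp_pos: [0.2796, 0.255, 0.4046]
eef_rot: [[-0.718, 0.67, 0.188], [0.693, 0.711, 0.114], [-0.057, 0.213, -0.975]]
wrist_force: [1.1, 0.9, -0.2]
opening: 0.0915
gripper_force: 0.0
t 0.7667 tcp target [ 0.346 -0.105  0.343] shift [-0.2939 -0.2247  0.0314] turn [-0.4523 -0.2098  0.5551] q [ 0.59  0.1   1.97 -0.01  0.85 -0.22]
```

```bash
python3 -m creep '[{"x":-0.294,"y":-0.225,"z":0.031,"ax":-0.452,"ay":-0.21,"az":0.555},{"x":-0.294,"y":-0.225,"z":0.031,"ax":-0.452,"ay":-0.21,"az":0.555},{"x":-0.294,"y":-0.225,"z":0.031,"ax":-0.452,"ay":-0.21,"az":0.555},{"x":-0.294,"y":-0.225,"z":0.031,"ax":-0.452,"ay":-0.21,"az":0.555},{"x":-0.294,"y":-0.225,"z":0.031,"ax":-0.452,"ay":-0.21,"az":0.555},{"x":-0.294,"y":-0.225,"z":0.031,"ax":-0.452,"ay":-0.21,"az":0.555},{"x":-0.294,"y":-0.225,"z":0.031,"ax":-0.452,"ay":-0.21,"az":0.555},{"x":-0.294,"y":-0.225,"z":0.031,"ax":-0.452,"ay":-0.21,"az":0.555}]' 0.06; python3 -c "
from h import *
delta(GRIP+.08*PZ,RPIN)"
```

```text
t: 1.43
tcp_pos: [0.3202, 0.0538, 0.3683]
eef_rot: [[-0.31, 0.768, 0.561], [0.951, 0.254, 0.178], [-0.006, 0.588, -0.809]]
wrist_force: [0.4, 2.1, -0.1]
opening: 0.06
gripper_force: 0.0
t 1.4333 tcp target [ 0.346 -0.105  0.343] shift [-0.1589 -0.0352  0.0068] turn [-0.0691 -0.0555  0.0806] q [-0.15  0.05  2.29  0.9   0.34 -1.26]
```

```bash
python3 -m creep '[{"x":-0.159,"y":-0.035,"z":0.007,"ax":-0.069,"ay":-0.055,"az":0.081},{"x":-0.159,"y":-0.035,"z":0.007,"ax":-0.069,"ay":-0.055,"az":0.081},{"x":-0.159,"y":-0.035,"z":0.007,"ax":-0.069,"ay":-0.055,"az":0.081},{"x":-0.159,"y":-0.035,"z":0.007,"ax":-0.069,"ay":-0.055,"az":0.081},{"x":-0.159,"y":-0.035,"z":0.007,"ax":-0.069,"ay":-0.055,"az":0.081},{"x":-0.159,"y":-0.035,"z":0.007,"ax":-0.069,"ay":-0.055,"az":0.081},{"x":-0.159,"y":-0.035,"z":0.007,"ax":-0.069,"ay":-0.055,"az":0.081},{"x":-0.159,"y":-0.035,"z":0.007,"ax":-0.069,"ay":-0.055,"az":0.081}]'
python3 - <<'E'
from h import *
delta(GRIP+.08*PZ,RPIN)
o=readout.get_obs();p,d=imaging.read_camera('wrist');cv2.imwrite('pics/w1.png',p[:,:,::-1])
M=world('wrist',d.astype(float),(o['tcp_pos'],o['eef_rot']));np.save('w1.npy',M)
E
```

```text
t: 2.1
tcp_pos: [0.347, -0.105, 0.3428]
eef_rot: [[-0.216, 0.75, 0.626], [0.976, 0.165, 0.139], [0.001, 0.641, -0.768]]
wrist_force: [-0.9, 1.1, 0.7]
opening: 0.0601
gripper_force: 0.0
t 2.1 tcp target [ 0.346 -0.105  0.343] shift [ 0.0002 -0.0005 -0.0008] turn [-0.0023 -0.0013 -0.0006] q [-0.7   0.21  2.26  1.24  0.57 -1.97]
```

View pics/w1.png

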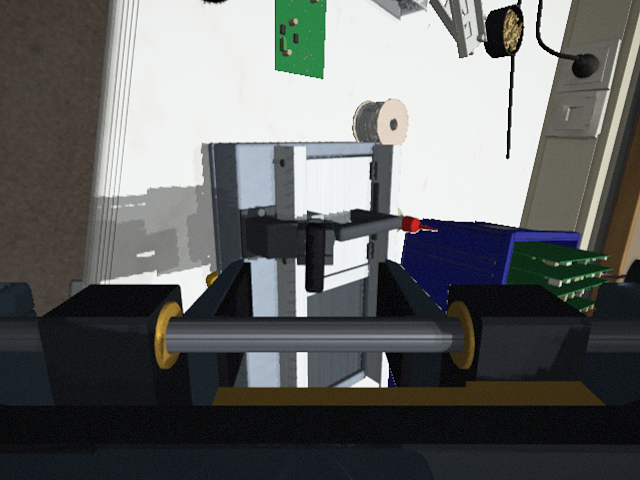

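The wrist view shows the T-bar at x≈315, v 222–292, centred between the fingers at about (240..385). I'll check its position from the depth.

Run:
```python
from h import *
M=np.load('w1.npy')
P=M[215:300,295:335].reshape(-1,3)-GRIP
L=np.c_[P@PX,P@PY,P@PZ]*1000
m=(abs(L[:,0])<20)&(abs(L[:,1])<40)&(L[:,2]>2)&(L[:,2]<18)
q=L[m];print(m.sum(),np.median(q,0),q.min(0),q.max(0),np.percentile(q,[3,97],axis=0))
delta(GRIP+.005*PZ,RPIN)
```

```text
1271 [0.26848514 0.77387859 7.21778307] [ -6.10718091 -21.88824709   2.04115424] [ 6.46567814 21.15627814  9.39704285] [[ -5.34286672 -20.31197074   4.59933504]
 [  5.86280928  20.0976465    8.60202452]]
t 2.15 tcp target [ 0.393 -0.095  0.286] shift [-0.0012 -0.0003  0.0743] turn [-0.0024 -0.0027  0.0005] q [-0.69  0.21  2.26  1.24  0.57 -1.97]
```

```bash
python3 -m creep '[{"z":0.03},{"z":0.06},{"z":0.074,"x":-0.001},{"z":0.074,"x":-0.001},{"z":0.074,"x":-0.001}]' && python3 -m creep '[{},{},{},{},{},{}]' 0.0 40;  python3 -c "
from h import *
delta(GRIP+.005*PZ,RPIN)"
```

```text
t 2.15 tcp target [ 0.393 -0.095  0.286] shift [-0.0012 -0.0003  0.0743] turn [-0.0024 -0.0027  0.0005] q [-0.69  0.21  2.26  1.24  0.57 -1.97]schema error: expected keys x, y, z, ax, ay, az
```

```bash
python3 -m creep '[{"x":0,"y":0,"z":0.03,"ax":0,"ay":0,"az":0},{"x":0,"y":0,"z":0.06,"ax":0,"ay":0,"az":0},{"x":-0.001,"y":0,"z":0.074,"ax":0,"ay":0,"az":0},{"x":-0.001,"y":0,"z":0.074,"ax":0,"ay":0,"az":0},{"x":-0.001,"y":0,"z":0.074,"ax":0,"ay":0,"az":0}]' && python3 -m creep '[{"x":0,"y":0,"z":0,"ax":0,"ay":0,"az":0},{"x":0,"y":0,"z":0,"ax":0,"ay":0,"az":0},{"x":0,"y":0,"z":0,"ax":0,"ay":0,"az":0},{"x":0,"y":0,"z":0,"ax":0,"ay":0,"az":0},{"x":0,"y":0,"z":0,"ax":0,"ay":0,"az":0},{"x":0,"y":0,"z":0,"ax":0,"ay":0,"az":0}]' 0.0 40;  python3 -c "
from h import *
delta(GRIP+.005*PZ,RPIN)"
```

```text
t: 2.57
tcp_pos: [0.3931, -0.0929, 0.2862]
eef_rot: [[-0.221, 0.749, 0.624], [0.975, 0.168, 0.144], [0.003, 0.64, -0.768]]
wrist_force: [0.5, 0.6, -0.1]
opening: 0.0604
gripper_force: 0.0
t: 3.07
tcp_pos: [0.3934, -0.0944, 0.2866]
eef_rot: [[-0.219, 0.749, 0.626], [0.976, 0.167, 0.141], [0.0, 0.642, -0.767]]
wrist_force: [-0.7, 0.6, -0.2]
opening: 0.0233
gripper_force: 0.0
t 3.0667 tcp target [ 0.393 -0.095  0.286] shift [-0.0002 -0.0008  0.0006] turn [-0.0015 -0.0023  0.0021] q [-0.57  0.4   2.25  1.66  0.48 -2.33]
```

```bash
python3 -m creep '[{"x":0,"y":0,"z":0,"ax":0,"ay":0,"az":0},{"x":0,"y":0,"z":0,"ax":0,"ay":0,"az":0},{"x":0,"y":0,"z":0,"ax":0,"ay":0,"az":0},{"x":0,"y":0,"z":0,"ax":0,"ay":0,"az":0},{"x":0,"y":0,"z":0,"ax":0,"ay":0,"az":0}]' 0.0 40;  python3 -c "
from h import *
delta(GRIP+.005*PZ,RPIN)"
```

```text
t: 3.48
tcp_pos: [0.3935, -0.0944, 0.2863]
eef_rot: [[-0.219, 0.749, 0.626], [0.976, 0.167, 0.141], [0.001, 0.641, -0.767]]
wrist_force: [-2.9, -1.2, 3.1]
opening: 0.0117
gripper_force: 40.0
t 3.4833 tcp target [ 0.393 -0.095  0.286] shift [-0.0002 -0.0007  0.0003] turn [-0.0018 -0.0026  0.002 ] q [-0.57  0.4   2.25  1.66  0.48 -2.33]
```

Gripped: the opening reads 11.7 mm on the 12 mm bar. Next I pull it out 26.5 mm.

```bash
python3 -m creep '[{"x":0,"y":0,"z":-0.006,"ax":0,"ay":0,"az":0},{"x":0,"y":0,"z":-0.012,"ax":0,"ay":0,"az":0},{"x":0,"y":0,"z":-0.018,"ax":0,"ay":0,"az":0},{"x":0,"y":0,"z":-0.023,"ax":0,"ay":0,"az":0},{"x":0,"y":0,"z":-0.0265,"ax":0,"ay":0,"az":0},{"x":0,"y":0,"z":-0.0265,"ax":0,"ay":0,"az":0},{"x":0,"y":0,"z":-0.0265,"ax":0,"ay":0,"az":0}]';  python3 -c "
from h import *
delta(GRIP+.0315*PZ,RPIN);print(readout.get_obs()['wrist_force']@PZ)"
```

```text
t: 4.07
tcp_pos: [0.377, -0.0981, 0.3065]
eef_rot: [[-0.219, 0.749, 0.626], [0.976, 0.167, 0.141], [0.001, 0.641, -0.767]]
wrist_force: [4.3, 0.0, -7.3]
opening: 0.0117
gripper_force: 40.0
t 4.0667 tcp target [ 0.377 -0.098  0.306] shift [-0.0002 -0.0007  0.0002] turn [-0.0018 -0.0027  0.0021] q [-0.61  0.33  2.26  1.51  0.5  -2.2 ]
-8.280618860603774
```

```bash
python3 -m creep '[{"x":0,"y":0,"z":0,"ax":0,"ay":0,"az":0.1},{"x":0,"y":0,"z":0,"ax":0,"ay":0,"az":0.2},{"x":0,"y":0,"z":0,"ax":0,"ay":0,"az":0.3},{"x":0,"y":0,"z":0,"ax":0,"ay":0,"az":0.4},{"x":0,"y":0,"z":0,"ax":0,"ay":0,"az":0.5},{"x":0,"y":0,"z":0,"ax":0,"ay":0,"az":0.6},{"x":0,"y":0,"z":0,"ax":0,"ay":0,"az":0.7},{"x":0,"y":0,"z":0,"ax":0,"ay":0,"az":0.8}]';  python3 -c "
from h import *
delta(GRIP+.0315*PZ,RPIN);o=readout.get_obs();print(o['wrist_force']@PZ,o['ft_torque'],o['opening'])"
```

```text
t: 4.73
tcp_pos: [0.3778, -0.0983, 0.3068]
eef_rot: [[0.387, 0.676, 0.627], [0.797, -0.587, 0.141], [0.464, 0.445, -0.766]]
wrist_force: [10.4, 0.5, -2.7]
opening: 0.0116
gripper_force: 40.0
t 4.7333 tcp target [ 0.377 -0.098  0.306] shift [-0.0009 -0.0012 -0.0001] turn [-0.0011 -0.0024 -0.8027] q [-0.61  0.33  2.26  1.51  0.5  -1.39]
-8.691919357882803 [-0.04731785 -1.0597874  -0.1604205 ] 0.01163844708824271
```

```bash
python3 -m creep '[{"x":0,"y":0,"z":0,"ax":0,"ay":0,"az":0.1},{"x":0,"y":0,"z":0,"ax":0,"ay":0,"az":0.2},{"x":0,"y":0,"z":0,"ax":0,"ay":0,"az":0.3},{"x":0,"y":0,"z":0,"ax":0,"ay":0,"az":0.4},{"x":0,"y":0,"z":0,"ax":0,"ay":0,"az":0.5},{"x":0,"y":0,"z":0,"ax":0,"ay":0,"az":0.6},{"x":0,"y":0,"z":0,"ax":0,"ay":0,"az":0.7},{"x":0,"y":0,"z":0,"ax":0,"ay":0,"az":0.765}]'; python3 -m creep '[{"x":0,"y":0,"z":0.002,"ax":0,"ay":0,"az":0},{"x":0,"y":0,"z":0.004,"ax":0,"ay":0,"az":0},{"x":0,"y":0,"z":0.0055,"ax":0,"ay":0,"az":0},{"x":0,"y":0,"z":0.0055,"ax":0,"ay":0,"az":0}]';  python3 -c "
from h import *
delta(GRIP+.0265*PZ,RPIN);o=readout.get_obs();print(o['wrist_force']@PZ,o['ft_torque'],o['opening'])"
```

```text
t: 5.4
tcp_pos: [0.3784, -0.099, 0.3071]
eef_rot: [[0.747, 0.218, 0.628], [0.168, -0.976, 0.139], [0.643, 0.001, -0.766]]
wrist_force: [12.0, -4.5, -1.9]
opening: 0.0118
gripper_force: 40.0
t: 5.73
tcp_pos: [0.3816, -0.0982, 0.303]
eef_rot: [[0.746, 0.221, 0.628], [0.173, -0.975, 0.139], [0.643, 0.005, -0.766]]
wrist_force: [0.7, -8.3, 13.9]
opening: 0.0116
gripper_force: 40.0
t 5.7333 tcp target [ 0.38  -0.098  0.302] shift [-0.0018 -0.0009 -0.0004] turn [ 6.000e-04 -8.000e-04 -1.563e+00] q [-0.6   0.35  2.26  1.54  0.49 -0.66]
11.351458661459244 [-1.00035238 -1.45652403 -0.96910839] 0.01163533491839528
```

The pin is resting on the notch floor (reaction +11 N). I'll release it and back off.

```bash
python3 -m creep '[{"x":0,"y":0,"z":0,"ax":0,"ay":0,"az":0},{"x":0,"y":0,"z":0,"ax":0,"ay":0,"az":0},{"x":0,"y":0,"z":0,"ax":0,"ay":0,"az":0},{"x":0,"y":0,"z":0,"ax":0,"ay":0,"az":0},{"x":0,"y":0,"z":0,"ax":0,"ay":0,"az":0},{"x":0,"y":0,"z":0,"ax":0,"ay":0,"az":0}]' 0.05; python3 -m creep '[{"x":0,"y":0,"z":-0.02,"ax":0,"ay":0,"az":0},{"x":0,"y":0,"z":-0.05,"ax":0,"ay":0,"az":0},{"x":0,"y":0,"z":-0.09,"ax":0,"ay":0,"az":0},{"x":0,"y":0,"z":-0.09,"ax":0,"ay":0,"az":0}]'
python3 - <<'E'
from h import *
o=readout.get_obs();p,d=imaging.read_camera('wrist');cv2.imwrite('pics/w2.png',p[:,:,::-1])
M=world('wrist',d.astype(float),(o['tcp_pos'],o['eef_rot']))
P=M.reshape(-1,3)-GRIP-.021*PZ
L=np.c_[P@PX,P@PY,P@PZ]*1000
m=(abs(L[:,0])<30)&(abs(L[:,1])<30)&(L[:,2]>2)&(L[:,2]<18);q=L[m]
print(m.sum(),np.median(q,0),np.percentile(q,[2,98],axis=0))
if m.sum()>20: print(cv2.minAreaRect(q[:,:2].astype(np.float32)))
E
```

```text
t: 6.23
tcp_pos: [0.3803, -0.0972, 0.3023]
eef_rot: [[0.748, 0.223, 0.625], [0.173, -0.975, 0.141], [0.641, 0.003, -0.767]]
wrist_force: [0.4, -0.7, -0.2]
opening: 0.0483
gripper_force: 0.0
t: 6.57
tcp_pos: [0.3214, -0.1098, 0.3741]
eef_rot: [[0.748, 0.224, 0.625], [0.177, -0.975, 0.138], [0.64, 0.007, -0.768]]
wrist_force: [-0.1, -0.4, -1.0]
opening: 0.0498
gripper_force: 0.0
1087 [ 1.98938542 -1.79036852  7.03345655] [[-19.56667276  -7.42509171   4.35347071]
 [ 21.60602608   3.78667147   8.51156257]]
((0.6534042358398438, -2.0145883560180664), (43.59436798095703, 11.541970252990723), 0.6063534021377563)
```

View pics/w2.png

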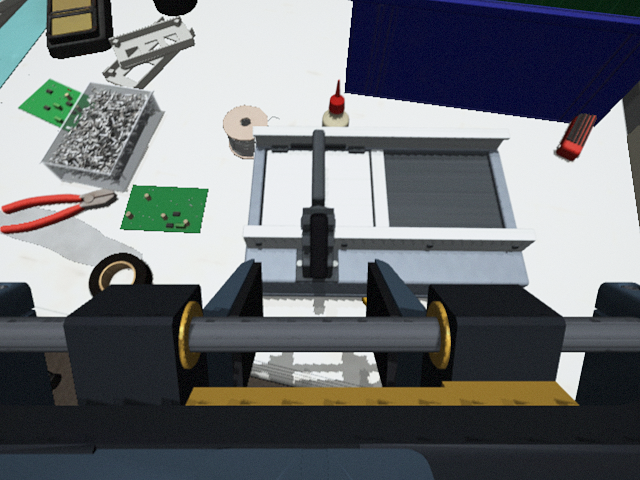

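The T-bar now lies across, at (318,245), held 21 mm out and turned 90°. Next is the hatch.

```bash
cat >> h.py <<'E'
RH=np.c_[F[:,0],-F[:,1],[0,0,-1]]
E
python3 -c "
from h import *
delta(fx(10,65,240),RH)"
```

```text
t 6.6167 tcp target [ 0.602 -0.049  0.412] shift [0.2439 0.0023 0.1542] turn [ 0.0046 -0.6977  0.0089] q [-0.77  0.1   2.25  1.06  0.66 -0.25]
```

```bash
python3 -m creep '[{"x":0.02,"y":0,"z":-0.023,"ax":0,"ay":0,"az":0},{"x":0.244,"y":0.002,"z":0.154,"ax":0.005,"ay":-0.698,"az":0.009},{"x":0.244,"y":0.002,"z":0.154,"ax":0.005,"ay":-0.698,"az":0.009},{"x":0.244,"y":0.002,"z":0.154,"ax":0.005,"ay":-0.698,"az":0.009},{"x":0.244,"y":0.002,"z":0.154,"ax":0.005,"ay":-0.698,"az":0.009},{"x":0.244,"y":0.002,"z":0.154,"ax":0.005,"ay":-0.698,"az":0.009},{"x":0.244,"y":0.002,"z":0.154,"ax":0.005,"ay":-0.698,"az":0.009},{"x":0.244,"y":0.002,"z":0.154,"ax":0.005,"ay":-0.698,"az":0.009}]' ; python3 -m creep '[{"x":0,"y":0,"z":0,"ax":0,"ay":0,"az":0},{"x":0,"y":0,"z":0,"ax":0,"ay":0,"az":0}]';python3 -c "
from h import *
delta(fx(10,65,240),RH)"
```

```text
t: 7.28
tcp_pos: [0.5262, -0.0643, 0.4061]
eef_rot: [[0.974, 0.219, 0.059], [0.218, -0.976, 0.022], [0.062, -0.008, -0.998]]
wrist_force: [0.2, -0.7, 0.0]
opening: 0.05
gripper_force: 0.0
t: 7.45
tcp_pos: [0.5272, -0.0641, 0.4049]
eef_rot: [[0.973, 0.224, 0.062], [0.223, -0.974, 0.027], [0.066, -0.013, -0.998]]
wrist_force: [-0.5, -0.5, 0.3]
opening: 0.0501
gripper_force: 0.0
t 7.45 tcp target [ 0.602 -0.049  0.412] shift [ 0.0767  0.0015 -0.002 ] turn [-0.013  -0.0664  0.0085] q [-0.25  0.35  1.6   0.05  1.14  1.08]
```

```bash
python3 -m creep '[{"x":0.077,"y":0.0015,"z":-0.002,"ax":-0.013,"ay":-0.066,"az":0.009},{"x":0.077,"y":0.0015,"z":-0.002,"ax":-0.013,"ay":-0.066,"az":0.009},{"x":0.077,"y":0.0015,"z":-0.002,"ax":-0.013,"ay":-0.066,"az":0.009},{"x":0.077,"y":0.0015,"z":-0.002,"ax":-0.013,"ay":-0.066,"az":0.009},{"x":0.077,"y":0.0015,"z":-0.002,"ax":-0.013,"ay":-0.066,"az":0.009}]';python3 - <<'E'
from h import *
delta(fx(10,65,114),RH)
o=readout.get_obs();p,d=imaging.read_camera('wrist');cv2.imwrite('pics/w3.png',p[:,:,::-1])
M=world('wrist',d.astype(float),(o['tcp_pos'],o['eef_rot']))
L=(M.reshape(-1,3)-O)@F*1000
m=(abs(L[:,0])<60)&(abs(L[:,1]-65)<40)&(L[:,2]>112)&(L[:,2]<126);q=L[m]
print(m.sum(),np.median(q,0),cv2.minAreaRect(q[:,:2].astype(np.float32)))
E
```

```text
t: 7.87
tcp_pos: [0.5985, -0.0505, 0.4131]
eef_rot: [[0.977, 0.211, 0.001], [0.211, -0.977, -0.001], [0.0, 0.001, -1.0]]
wrist_force: [-0.5, 1.4, 0.2]
opening: 0.0503
gripper_force: 0.0
t 7.8667 tcp target [ 0.602 -0.049  0.286] shift [ 0.0037 -0.0013  0.1271] turn [ 0.0008 -0.0004 -0.0044] q [-0.18  0.45  1.4  -0.    1.29  1.17]
2085 [ -7.15942832  62.8636126  119.38933607] ((-9.509773254394531, 62.85572052001953), (99.33695983886719, 29.702123641967773), 0.2768590748310089)
```

View pics/w3.png

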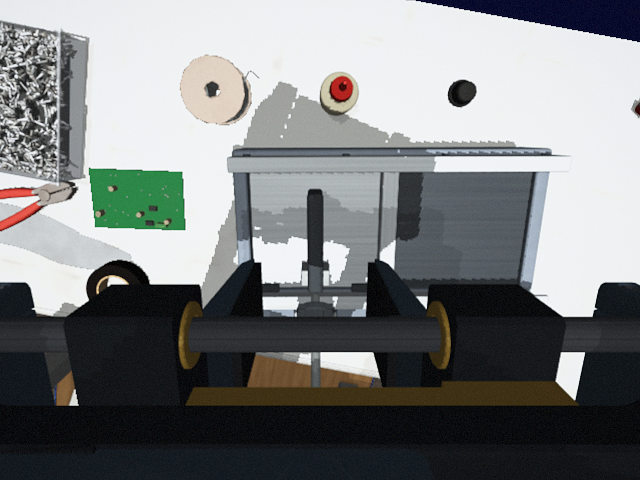

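The hatch bar (x≈315, v 190–270) is centred between the fingers. I'll lower and grip it.

```bash
python3 -m creep '[{"x":0.004,"y":0.0005,"z":0.04,"ax":0,"ay":0,"az":-0.004},{"x":0.004,"y":0.0005,"z":0.08,"ax":0,"ay":0,"az":-0.004},{"x":0.004,"y":0.0005,"z":0.11,"ax":0,"ay":0,"az":-0.004},{"x":0.004,"y":0.0005,"z":0.127,"ax":0,"ay":0,"az":-0.004},{"x":0.004,"y":0.0005,"z":0.127,"ax":0,"ay":0,"az":-0.004},{"x":0.004,"y":0.0005,"z":0.127,"ax":0,"ay":0,"az":-0.004}]' && python3 -m creep '[{"x":0,"y":0,"z":0,"ax":0,"ay":0,"az":0},{"x":0,"y":0,"z":0,"ax":0,"ay":0,"az":0},{"x":0,"y":0,"z":0,"ax":0,"ay":0,"az":0},{"x":0,"y":0,"z":0,"ax":0,"ay":0,"az":0},{"x":0,"y":0,"z":0,"ax":0,"ay":0,"az":0},{"x":0,"y":0,"z":0,"ax":0,"ay":0,"az":0},{"x":0,"y":0,"z":0,"ax":0,"ay":0,"az":0},{"x":0,"y":0,"z":0,"ax":0,"ay":0,"az":0}]' 0.0 40
python3 -c "
from h import *
delta(fx(10,65,114),RH)"
```

```text
t: 8.42
tcp_pos: [0.6028, -0.051, 0.2872]
eef_rot: [[0.977, 0.214, 0.0], [0.214, -0.977, -0.002], [0.0, 0.002, -1.0]]
wrist_force: [1.1, 0.1, 0.1]
opening: 0.0496
gripper_force: 0.0
t: 9.08
tcp_pos: [0.6038, -0.0507, 0.2875]
eef_rot: [[0.977, 0.214, 0.002], [0.214, -0.977, -0.003], [0.002, 0.003, -1.0]]
wrist_force: [-1.0, 0.1, 4.9]
opening: 0.0118
gripper_force: 40.0
t 9.0833 tcp target [ 0.602 -0.049  0.286] shift [-0.0013 -0.0025  0.0015] turn [ 0.0034 -0.0017 -0.0015] q [-0.18  0.6   1.52 -0.    1.02  1.17]
```

Gripped. Now I lift 13 mm.

```bash
python3 -m creep '[{"x":0,"y":0,"z":-0.004,"ax":0,"ay":0,"az":0},{"x":0,"y":0,"z":-0.008,"ax":0,"ay":0,"az":0},{"x":0,"y":0,"z":-0.011,"ax":0,"ay":0,"az":0},{"x":0,"y":0,"z":-0.0135,"ax":0,"ay":0,"az":0},{"x":0,"y":0,"z":-0.0135,"ax":0,"ay":0,"az":0},{"x":0,"y":0,"z":-0.0135,"ax":0,"ay":0,"az":0},{"x":0,"y":0,"z":-0.0135,"ax":0,"ay":0,"az":0}]'
python3 -c "
from h import *
delta(fx(10,-65,127),RH)"
```

```text
t: 9.67
tcp_pos: [0.6037, -0.0507, 0.3007]
eef_rot: [[0.977, 0.214, 0.002], [0.214, -0.977, -0.003], [0.001, 0.003, -1.0]]
wrist_force: [2.7, 0.1, -2.4]
opening: 0.0118
gripper_force: 40.0
t 9.6667 tcp target [ 0.63  -0.176  0.299] shift [-0.0011  0.1275  0.0021] turn [ 0.0033 -0.0014 -0.0015] q [-0.18  0.58  1.51 -0.    1.05  1.17]
```

```bash
python3 -m creep '[{"x":0,"y":0.015,"z":0,"ax":0,"ay":0,"az":0},{"x":0,"y":0.035,"z":0,"ax":0,"ay":0,"az":0},{"x":0,"y":0.055,"z":0,"ax":0,"ay":0,"az":0},{"x":0,"y":0.075,"z":0,"ax":0,"ay":0,"az":0},{"x":0,"y":0.095,"z":0,"ax":0,"ay":0,"az":0},{"x":0,"y":0.11,"z":0,"ax":0,"ay":0,"az":0},{"x":0,"y":0.12,"z":0,"ax":0,"ay":0,"az":0},{"x":0,"y":0.125,"z":0,"ax":0,"ay":0,"az":0}]'
python3 -m creep '[{"x":0,"y":0.002,"z":0,"ax":0,"ay":0,"az":0},{"x":0,"y":0.002,"z":0,"ax":0,"ay":0,"az":0},{"x":0,"y":0.002,"z":0,"ax":0,"ay":0,"az":0}]'
python3 -c "
from h import *
delta(fx(10,-65,127),RH);print(readout.get_obs()['wrist_force']@F)"
```

```text
t: 10.33
tcp_pos: [0.6307, -0.174, 0.301]
eef_rot: [[0.977, 0.213, 0.002], [0.213, -0.977, -0.003], [0.002, 0.003, -1.0]]
wrist_force: [3.8, 1.2, -1.8]
opening: 0.0119
gripper_force: 40.0
t: 10.58
tcp_pos: [0.6308, -0.1742, 0.3011]
eef_rot: [[0.977, 0.215, 0.002], [0.215, -0.977, -0.003], [0.001, 0.003, -1.0]]
wrist_force: [4.7, 1.6, -2.2]
opening: 0.0118
gripper_force: 40.0
t 10.5833 tcp target [ 0.63  -0.176  0.299] shift [-0.0011  0.0011  0.0022] turn [ 0.0032 -0.0012 -0.001 ] q [-0.36  0.64  1.38 -0.    1.12  1.  ]
[ 4.92175732  0.5646823  -2.21565726]
```

```bash
python3 -m creep '[{"x":0,"y":0.0015,"z":0,"ax":0,"ay":0,"az":0},{"x":0,"y":0.003,"z":0,"ax":0,"ay":0,"az":0},{"x":0,"y":0.003,"z":0,"ax":0,"ay":0,"az":0},{"x":0,"y":0.003,"z":0,"ax":0,"ay":0,"az":0}]'
python3 -c "
from h import *
delta(fx(10,-65,127),RH);print(readout.get_obs()['wrist_force']@F)"
```

```text
t: 10.92
tcp_pos: [0.6314, -0.1769, 0.301]
eef_rot: [[0.977, 0.215, 0.001], [0.215, -0.977, -0.002], [0.001, 0.002, -1.0]]
wrist_force: [4.0, 6.3, -2.5]
opening: 0.0118
gripper_force: 40.0
t 10.9167 tcp target [ 0.63  -0.176  0.299] shift [-0.0011 -0.0016  0.002 ] turn [ 0.002  -0.0011 -0.0011] q [-0.36  0.64  1.38 -0.    1.12  0.99]
[ 5.25142782  5.31217435 -2.52471787]
```

At the end stop. I'll lower it, release and back off.

```bash
python3 -m creep '[{"x":0,"y":-0.0003,"z":0.003,"ax":0,"ay":0,"az":0},{"x":0,"y":-0.0003,"z":0.006,"ax":0,"ay":0,"az":0},{"x":0,"y":-0.0003,"z":0.009,"ax":0,"ay":0,"az":0},{"x":0,"y":-0.0003,"z":0.0095,"ax":0,"ay":0,"az":0},{"x":0,"y":-0.0003,"z":0.0095,"ax":0,"ay":0,"az":0}]'
python3 -c "
from h import *
delta(fx(10,-65,118),RH);print(readout.get_obs()['wrist_force']@F)"
```

```text
t: 11.33
tcp_pos: [0.6314, -0.1767, 0.2917]
eef_rot: [[0.977, 0.215, 0.002], [0.215, -0.977, -0.002], [0.001, 0.002, -1.0]]
wrist_force: [3.4, 4.9, -2.2]
opening: 0.0117
gripper_force: 40.0
t 11.3333 tcp target [ 0.63  -0.176  0.29 ] shift [-0.0011 -0.0015  0.0017] turn [ 0.0024 -0.0011 -0.001 ] q [-0.36  0.65  1.38 -0.    1.1   0.99]
[ 4.36552682  4.07854919 -2.22173804]
```

```bash
python3 -m creep '[{"x":0,"y":0,"z":0,"ax":0,"ay":0,"az":0},{"x":0,"y":0,"z":0,"ax":0,"ay":0,"az":0},{"x":0,"y":0,"z":0,"ax":0,"ay":0,"az":0},{"x":0,"y":0,"z":0,"ax":0,"ay":0,"az":0},{"x":0,"y":0,"z":0,"ax":0,"ay":0,"az":0},{"x":0,"y":0,"z":0,"ax":0,"ay":0,"az":0}]' 0.05
python3 -m creep '[{"x":0,"y":0,"z":-0.01,"ax":0,"ay":0,"az":0},{"x":0,"y":0,"z":-0.04,"ax":0,"ay":0,"az":0},{"x":0,"y":0,"z":-0.08,"ax":0,"ay":0,"az":0},{"x":0,"y":0,"z":-0.12,"ax":0,"ay":0,"az":0},{"x":0,"y":0,"z":-0.16,"ax":0,"ay":0,"az":0},{"x":0,"y":0,"z":-0.16,"ax":0,"ay":0,"az":0},{"x":-0.1,"y":0,"z":-0.16,"ax":0,"ay":0,"az":0},{"x":-0.1,"y":0,"z":-0.16,"ax":0,"ay":0,"az":0}]'
python3 - <<'E'
from h import *
o=readout.get_obs();p,d=imaging.read_camera('wrist');cv2.imwrite('pics/w4.png',p[:,:,::-1])
M=world('wrist',d.astype(float),(o['tcp_pos'],o['eef_rot']))
L=(M.reshape(-1,3)-O)@F*1000
m=(abs(L[:,0])<42)&(abs(L[:,1]+65)<40)&(L[:,2]>112)&(L[:,2]<135);q=L[m]
print(m.sum(),np.median(q,0))
if m.sum()>5: print(cv2.minAreaRect(q[:,:2].astype(np.float32)))
m=(abs(L[:,0]-20)<25)&(abs(L[:,1]+65)<50)&(L[:,2]<90);print('plate z',np.median(L[m],0))
m=(abs(L[:,0]-57)<5)&(abs(L[:,1]+65)<50)&(L[:,2]<110);print('channel z',np.median(L[m],0))
m=(L[:,0]>-125)&(L[:,0]<-60)&(abs(L[:,1]-65)<30)&(L[:,2]>155)&(L[:,2]<220)
P=M.reshape(-1,3)[m]-GRIP-.021*PZ; q=np.c_[P@PX,P@PY,P@PZ]*1000
if m.sum()>5: print(m.sum(),cv2.minAreaRect(q[:,:2].astype(np.float32)),np.percentile(q[:,2],95))
E
```

```text
t: 11.83
tcp_pos: [0.6314, -0.1775, 0.2917]
eef_rot: [[0.977, 0.214, 0.002], [0.214, -0.977, -0.003], [0.001, 0.003, -1.0]]
wrist_force: [0.1, -0.3, 0.3]
opening: 0.0485
gripper_force: 0.0
t: 12.5
tcp_pos: [0.5495, -0.1945, 0.4523]
eef_rot: [[0.976, 0.216, 0.004], [0.216, -0.976, -0.004], [0.003, 0.005, -1.0]]
wrist_force: [0.4, -1.1, 0.2]
opening: 0.0501
gripper_force: 0.0
1551 [  3.18558739 -66.82612679 123.34973713]
((0.7821044921875, -67.18912506103516), (11.858012199401855, 76.91368865966797), 89.7496109008789)
plate z [ 21.11928164 -57.76301217  69.69032283]
channel z [ 55.79174699 -65.11611498  93.26660485]
730 ((6.393067359924316, -2.873356342315674), (33.4081916809082, 11.980478286743164), 0.5447497963905334) 6.970817420306898
```

View pics/w4.png

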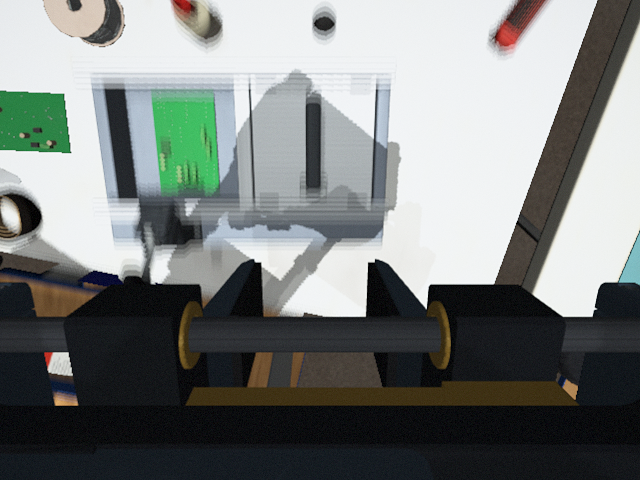

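The bar is now at (313,145). It has slid 129.7 mm and sits 4 mm above its old height, so it is down in the parking well. The pin still stands out and turned, and the gripper is clear. I'll let the arm settle and hand in.

```bash
python3 -m creep '[{"x":0,"y":0,"z":0,"ax":0,"ay":0,"az":0},{"x":0,"y":0,"z":0,"ax":0,"ay":0,"az":0},{"x":0,"y":0,"z":0,"ax":0,"ay":0,"az":0},{"x":0,"y":0,"z":0,"ax":0,"ay":0,"az":0}]'; python3 -c "
from station import order
print(order.finish_job())"
```

```text
t: 12.88
tcp_pos: [0.5506, -0.1947, 0.4518]
eef_rot: [[0.977, 0.215, 0.003], [0.215, -0.977, -0.003], [0.002, 0.004, -1.0]]
wrist_force: [-0.5, -0.3, 0.5]
opening: 0.0498
gripper_force: 0.0
the job is handed in; nothing more can be done
None
```

The job is handed in at about 12.9 s: by camera the pin is held out in its notch (about 21 mm, a quarter turn) and the hatch is down in the parking well (slid about 130 mm); the gripper is clear, no bystander was touched to my knowledge, and no verdict was returned.

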